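# Step the feed fixture on three clicks and hold it

## Task

On the step-feed fixture, stand the small catch upright so that it frees the hand lever, and leave it standing so. Then take the sprung lever by its upright handle and pull it round clockwise by three clicks, feeling each one and not going on to a fourth, and finish still holding the handle there at the third click, without letting go, because the lever springs back. Leave the loose things round the fixture where they are.

Things in the scene. Friction and masses are not known exactly. Their poses are not given: they have to be found in the camera images.
- fixture: grey base plate of the step-feed fixture, screwed down at a place and turn that differ each time. Origin under the lever's hub, at the cart top; x is the feed direction (away from the robot, within 0.25 rad), y to its left, z up. Plate 14 mm thick, x -90 to +150, y -90 to +115 mm. A carriage with a drilled block (x from 47 mm, top at 52 mm) moves along x with the lever, 20 mm per rad
- hub (a point): point on the lever's upright hub axis, 72 mm above the cart, at the top face of the lever's arm; axes as the fixture's. The arm is at 62 to 72 mm height, 14 mm wide; its tail reaches 80 mm from the hub on the side away from the handle. Hub 36 mm across, its cap 80 mm high
- lever (a joint): angle (rad) of the steel hand lever about the hub axis. 0 = at rest on its stop, handle along -y of the fixture; grows to 1.95 clockwise seen from above (handle goes from -y toward -x, toward the robot). A spring pushes it back to 0 all the way (about 4 N at the handle at rest, 6 N after three clicks); each ridge adds about 2 N going up and takes off as much coming down. Let go, it flies back
- handle (a point): middle of the lever's upright round black handle, 115 mm from the hub axis, 103 mm above the cart. 23 mm in diameter, from 73 to 128 mm height. Its sleeve turns freely about its own upright axis, so a gripper holding it need not turn with the lever
- sleeve: the black sleeve that makes up the handle (see handle); its origin is the middle of its lower end, 73 mm above the cart, z up; its turn about z means nothing
- click_pin (a point): the sprung click pin on the lever, 75 mm from the hub axis on the handle's side (point at 60 mm height). It clicks over each ridge of the quadrant below it
- quadrant: dark toothed plate under the lever, concentric with the hub, fixed, but clamped at a turn that differs each time. Origin on the hub axis at the cart top; x points along the first ridge (0.25 to 0.45 rad of lever travel from rest), z up. Five radial ridges 6 mm wide, 3 mm high, at 0, -0.34, -0.68, -1.02, -1.36 rad about z; the lever passes them in this order. The pin touches 0.08 rad either side of a ridge
- catch (a joint): angle (rad) of the small catch lever. 0 = leaning 0.85 rad inward over the lever's tail, which it bars; 0.85 = upright; 1.5 = leaning 0.65 rad outward (end stop). Stiff hinge, stays where it is left (about 1 N at the ball). Starts between 0 and 0.2
- catch_ball (a point): centre of the 22 mm black ball on the end of the catch, a 10 mm steel bar, 90 mm from its hinge. The hinge is at x 20, y 95, z 36 mm of the fixture, its axis along the fixture's x: the bar tips from -y (inward) up to upright and on toward +y. Leaning fully in, the ball is 95 mm above the cart; upright, 126 mm
- t_bolt_lying_mid (a point): bystander: dark T-slot bolt lying on the cart, about 34x66x30 mm; the point is its centre, half-way up
- t_bolt_standing_mid (a point): bystander: dark T-slot bolt standing on its square foot, about 34x30x66 mm; the point is its centre, half-way up
- collet_mid (a point): bystander: slotted steel spring collet standing upright, 28 mm across, 42 mm tall; the point is its centre, half-way up
- oil_bottle_mid (a point): bystander: grey oil bottle with pointed spout, 57 mm across, 151 mm tall; the point is its centre, half-way up

How it is judged:
On the way, in this order (a step that is already met when the one before it is completed fails the run):
1. the catch stands upright (value of joint catch between 0.67 and 1.03 rad), for 0.2 s.
2. the lever has been brought to its third click and is held there (all of step 1 and x of click_pin in the frame of quadrant between 0.0405 and 0.0569 m and contact force between the fingers and sleeve above 1 N), for 0.3 s.
At the end, for the whole second after the job is handed in: the click pin is in the gap between the third and fourth ridges (within about 0.145 rad of the gap's middle), the lever is still and the fingers hold it there by its handle (over 1 N of contact), and the catch is upright within 0.18 rad (all of step 2 and velocity of joint lever between -0.1 and 0.1 rad/s); the arm keeps its last pose, push and grip.
It fails at once if the lever goes on to a fourth click (pin past the middle of the fourth ridge) (x of click_pin in the frame of quadrant below 0.0375 m).
It fails at once if the t bolt lying is disturbed (over 30 mm) (distance of t_bolt_lying_mid from where it was at the start of the episode above 0.03 m).
It fails at once if the t bolt standing is disturbed (over 30 mm) (distance of t_bolt_standing_mid from where it was at the start of the episode above 0.03 m).
It fails at once if the collet is disturbed (over 30 mm) (distance of collet_mid from where it was at the start of the episode above 0.03 m).
It fails at once if the oil bottle is disturbed (over 30 mm) (distance of oil_bottle_mid from where it was at the start of the episode above 0.03 m).
It also fails if it takes over 61 s, if anything falls off the work surface, if the arm or the gripper's body presses on something with over 40 N, if the wrist force passes 120 N, or if a joint passes its speed limit or range.

## Robot

A 7-joint arm with a two-finger parallel gripper is mounted at the origin on a cart in front of the work surface, level with it; the furniture and walls round the work are solid. World frame = base frame: x ahead of the robot, y to its left, z up, the work surface at z = 0. Lengths are in m, angles in rad, forces in N, time in s.
With the tool pointing down it reaches from about 0.4 to 0.85 m from the base axis. Payload 10.4 kg.
Tool frame: the origin (TCP) lies between the finger pads; the fingertips stand 17 mm ahead of it and the grasp point (between the pads) lies 2 mm behind it; z points along the fingers, y is the line along which they close (so a half turn about z gives the same grasp; the last joint's range is limited). The gripper opens to 85 mm and grips with 20 to 120 N. Pads are 22 mm wide; open, the fingers measure 114 mm over their backs; the gripper's body (76 mm by 85 mm) begins 54 mm behind the grasp point. The pads swing forward as they close: fully open they stand 13 mm farther back than shut.
Start: joints at [-1.251, 0.332, -0.065, 1.46, 0.022, 1.35, -0.088], TCP at [0.21, 0.589, 0.248] pointing down, gripper open.
Joint ranges: [-2.6, 2.6], [-0.5, 2.12], [-1.47, 1.34], [0.16, 2.42], [-1.27, 4.41], [0.06, 2.06], [-2.6, 2.6]. Speed limits (rad/s): [2.22, 2.22, 2.79, 2.79, 3.14, 3.14, 3.14].

## Interface

Orientations are given as a unit quaternion [x, y, z, w].
In Python, from workcell import readout, imaging, manip gives the robot as it stands. The module is installed in compiled form; this text tells all that it offers.
- The arm moves only by the shell command python3 -m crank 'ROWS' [OPENING] [FORCE]. ROWS is JSON, a list of rows, each a list of 4 numbers: the shift along the tool's x, y, z as a fraction of full scale, then the turn about the tool's z as a fraction of full scale. In form: [[x, y, z, yaw], ...]. A call has 1 to 5 rows; each row is the pose to reach, as a shift and turn from the pose commanded when the call began, along the tool's axes at that moment; what a row does not reach only later rows make up. Full scale, the value 1, is 400 mm for a shift and 60 degrees for a turn. A row lasts 1/12 s, in which the tool goes at most 41.7 mm and 7.16 degrees, less where a joint would pass 70% of its speed; a pose out of reach is approached as far as the arm can. A call with a number of a shift or a turn outside -1 to 1 is refused whole. A call with a gripper value outside its range is refused whole. OPENING is the gripper command: -1 is shut, 1 is fully open, values between are in proportion, set as the call begins (- or left out, the last holds). The fingers move at their own pace and stop on an object; FORCE is the grip in N (left out, the last holds). Time passes only in rows, so rows that repeat a pose let the fingers close. It gives the time, the measured TCP pose, the force, the opening and the grip force at its end, in the units of the state.
- readout.get_obs(): the state, without advancing time (a new reading comes with each control period).
- imaging.camera(name): name is "scene" or "top"; returns a dict with "color" (400x640x3 uint8, red, green, blue), "fx", "fy", "cx", "cy" (pixels), "rvec" (rotation vector, rad) and "tvec" (3), from world to camera coordinates, as OpenCV has them. Camera axes: x right, y down, z forward; pixel columns grow to the right and rows downward; lengths in m; the calibration is good to about 2 mm. A picture is of the moment at which its call begins. There is no depth.
- manip.hand_in(): hands the job in; it is judged then, once.
The state is a dict: "clock": time; "joint_pos": joint angles; "joint_velocities": joint speeds; "tau": joint torques, N m; "position": TCP position; "ee_rot": TCP orientation; "ft_force": force on the tool from outside, world axes, zero at the start; "torque": the same for the moment, N m; "grip_width": opening from 0.0 (shut) to 1.0 (fully open); "grasp_force": force on a finger pad.
Only numpy, scipy, OpenCV 4.12 (cv2) and the standard library are available. Lean on these libraries where they do the work, as an engineer would, in place of code of your own. Each camera call takes 0.05 s, during which the arm holds its last target. There are 200 camera calls.

## Working session

There is one attempt and no reset: what is moved stays moved. The work goes in short steps, Python scripts to look and compute and a shell command to move; the robot and the scene stay as the last step left them, time stands still between calls to the robot, and variables do not carry over. Pictures are saved under pics/ and viewed, at most 10 in all, crops included, and the job is handed in when it is done.

```bash
mkdir -p pics; python3 - <<'E'
from workcell import readout, imaging
import cv2,json
for n in("scene","top"):
    c=imaging.camera(n); cv2.imwrite(f"pics/{n}0.png",c["color"][:,:,::-1]); print(n,{k:c[k] for k in c if k!="color"})
print(readout.get_obs())
E
```

```text
scene {'fx': 458.07969375383914, 'fy': 458.07969375383914, 'cx': 319.18928624064904, 'cy': 199.25641314992964, 'rvec': array([ 1.99419264, -0.53977722,  0.29162648]), 'tvec': array([-0.49819281,  0.20566262,  0.80678858])}
top {'fx': 367.9478820351412, 'fy': 367.9478820351412, 'cx': 320.17360559069186, 'cy': 198.78325721842214, 'rvec': array([ 2.10314385, -2.14672862,  0.21422205]), 'tvec': array([0.01648693, 0.58212724, 0.89777894])}
{'clock': 0.1, 'joint_pos': array([-1.25059921,  0.33277799, -0.06474129,  1.46085837,  0.02160727,
        1.34990041, -0.08850598]), 'joint_velocities': array([-0.00071894, -0.00223682,  0.0003442 , -0.00094864, -0.00156533,
        0.00147913, -0.00045113]), 'tau': array([ 9.40034479e-04, -6.26754642e+01,  4.88762290e-02, -3.92425203e+01,
        1.62561284e-02,  7.05695697e-03,  4.58389977e-06]), 'position': array([0.20995179, 0.58834583, 0.24761425]), 'ee_rot': array([ 1.70533999e-01,  9.85351595e-01, -6.18737967e-04, -8.12828100e-05]), 'ft_force': array([-0.21061418,  0.3008925 , -0.59885258]), 'torque': array([0.0065999 , 0.00519904, 0.02475013]), 'grasp_force': 0.0, 'grip_width': 1.0020215208148098}
```

View pics/scene0.png

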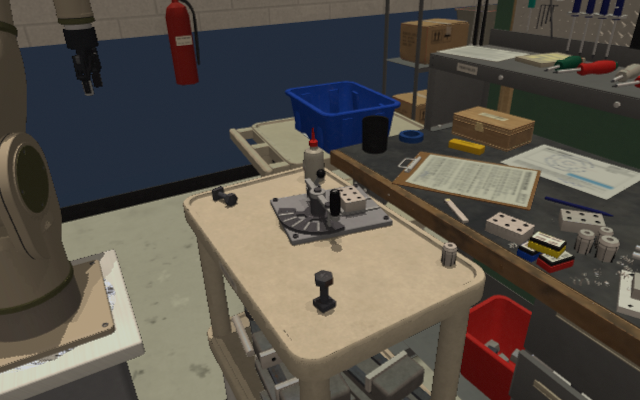

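View pics/top0.png

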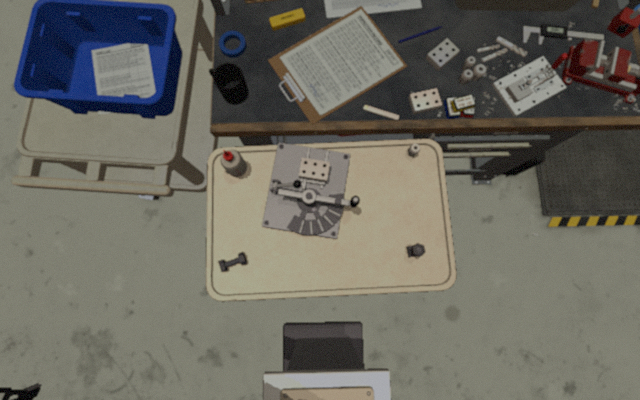

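The scene view has the fixture at about (330,210). In the top view the hub is near (310,197), the handle (354,201), the catch ball (297,184), the bottle (232,160), the lying bolt (233,262), the standing bolt (416,251) and the collet (414,150). I'll enlarge both.

```bash
python3 - <<'E'
import cv2,numpy as np
t=cv2.imread("pics/top0.png")[135:245,255:367]; s=cv2.imread("pics/scene0.png")[160:245,265:395]
t=cv2.resize(t,None,fx=5,fy=5,interpolation=cv2.INTER_CUBIC); cv2.imwrite("pics/tc.png",t)
s=cv2.resize(s,None,fx=6,fy=6,interpolation=cv2.INTER_CUBIC); cv2.imwrite("pics/sc.png",s)
E
```

```text
(no output)
```

View pics/tc.png

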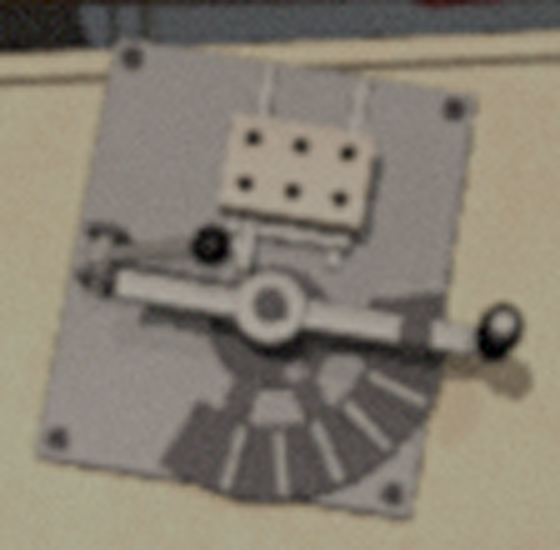

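View pics/sc.png

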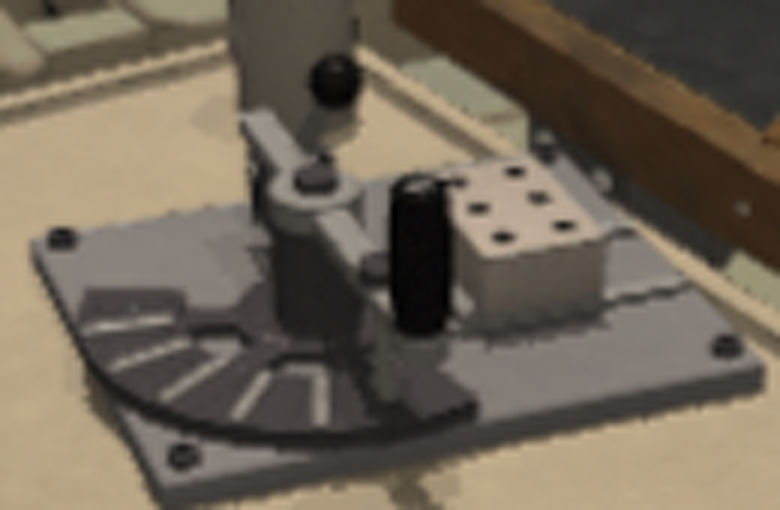

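```bash
cat >h.py <<'E'
import numpy as np,cv2
from workcell import readout, imaging
def ray(c,uv,z):
    R=cv2.Rodrigues(c["rvec"])[0]; o=-R.T@c["tvec"]
    d=R.T@np.array([(uv[0]-c["cx"])/c["fx"],(uv[1]-c["cy"])/c["fy"],1])
    return o+d*(z-o[2])/d[2]
def tri(ca,a,cb,b):
    A=[];B=[]
    for c,uv in((ca,a),(cb,b)):
        R=cv2.Rodrigues(c["rvec"])[0]; P=np.c_[R,c["tvec"]]
        x=((uv[0]-c["cx"])/c["fx"],(uv[1]-c["cy"])/c["fy"])
        for i in(0,1): r=x[i]*P[2]-P[i]; A.append(r[:3]);B.append(-r[3])
    return np.linalg.lstsq(np.array(A),np.array(B),rcond=None)[0]
E
python3 - <<'E'
from h import *
np.set_printoptions(precision=4,suppress=True)
t=imaging.camera("top");s=imaging.camera("scene")
T=lambda x,y:(x/5+255,y/5+135); S=lambda x,y:(x/6+265,y/6+160)
hub=ray(t,T(270,305),.08); print("hub",hub, "tri",tri(t,T(270,305),s,S(316,180)))
print("ball tri",tri(t,T(211,245),s,S(335,80)))
print("handle top",ray(t,T(500,328),.125), "tri",tri(t,T(503,322),s,S(420,187)))
scr=[ray(t,T(*p),.014) for p in((132,57),(455,108),(393,493),(57,438))]; print(np.array(scr))
e=[scr[0]-scr[3],scr[1]-scr[2]]; print("yaw x",[np.arctan2(v[1],v[0]) for v in e])
e=[scr[0]-scr[1],scr[3]-scr[2]]; print("yaw y",[np.arctan2(-v[0],v[1]) for v in e])
for z in(.02,.03):
  for a,b in(((365,375),(422,405)),((347,403),(388,447)),((316,425),(340,477)),((279,432),(282,492)),((242,430),(230,485))):
    p,q=ray(t,T(*a),z),ray(t,T(*b),z); m=(p+q)/2-hub; d=q-p
    print(z,"mid dir",np.arctan2(m[1],m[0]),"line dir",np.arctan2(d[1],d[0]),np.hypot(*m[:2]))
for n,p,z in(("bottle",(232,160),.08),("lying",(233,262),.015),("stand",(416,251),.05),("collet",(414,150),.03)): print(n,ray(t,p,z))
E
```

```text
hub [0.5854 0.0329 0.08  ] tri [0.5872 0.0325 0.0772]
ball tri [0.6128 0.061  0.1018]
handle top [ 0.5629 -0.0781  0.125 ] tri [ 0.5663 -0.0799  0.1275]
[[ 0.741   0.1088  0.014 ]
 [ 0.7081 -0.07    0.014 ]
 [ 0.4954 -0.0296  0.014 ]
 [ 0.5285  0.1491  0.014 ]]
yaw x [np.float64(-0.18730690925943388), np.float64(-0.1876427296421811)]
yaw y [np.float64(-0.182245367645632), np.float64(-0.18294943266412395)]
0.02 mid dir -2.076519392139223 line dir -2.081583869321562 0.0732463794415914
0.02 mid dir -2.397849364008209 line dir -2.4181351880021444 0.07340828551931018
0.02 mid dir -2.743474304052383 line dir -2.732185675278153 0.07321525704241243
0.02 mid dir -3.0991125854748516 line dir -3.1083524065748023 0.07288804058857175
0.02 mid dir 2.857268766518484 line dir 2.9153855398334385 0.0728809061260746
0.03 mid dir -2.0978985147645064 line dir -2.0815838693215616 0.07358754778677658
0.03 mid dir -2.4133819121984974 line dir -2.4181351880021458 0.07418158722343748
0.03 mid dir -2.7511376097139983 line dir -2.7321856752781533 0.07428426085781577
0.03 mid dir -3.097761085743232 line dir -3.108352406574802 0.07404261833688909
0.03 mid dir 2.866822865375138 line dir 2.9153855398334394 0.0739059491121052
bottle [0.6838 0.2295 0.08  ]
lying [0.4265 0.2354 0.015 ]
stand [ 0.4434 -0.2363  0.05  ]
collet [ 0.7184 -0.2556  0.03  ]
```

```bash
cat >>h.py <<'E'
from scipy.spatial.transform import Rotation as Ro
def go(xyz,ya):
    o=readout.get_obs(); R=Ro.from_quat(o["ee_rot"]).as_matrix(); d=R.T@(np.array(xyz)-o["position"])
    cur=np.arctan2(R[1,1],R[0,1]); w=-(ya-cur); w=(w+np.pi)%(2*np.pi)-np.pi
    print("pos",o["position"].round(4),"ya",round(cur,3),"rows",(d/.4).round(3),round(w/np.radians(60),3),"F",o["ft_force"].round(1),"t",round(o["clock"],2))
HUB=np.array([.586,.033]);Y=-.185
E
python3 -c "
from h import *
go([.613,.061,.2],Y)"
```

```text
pos [0.21   0.5885 0.2479] ya 1.228 rows [-1.392 -0.903  0.12 ] 1.349 F [ 0.   0.7 -0.6] t 0.2
```

```bash
python3 -m crank '[[-0.44,-0.28,0.0,0.5],[-0.44,-0.28,0.0,0.5],[-0.44,-0.28,0.0,0.5],[-0.44,-0.28,0.0,0.5],[-0.44,-0.28,0.0,0.5]]' 0.0 20; python3 -c "
from h import *
go([.613,.061,.2],Y)"
```

```text
clock: 0.62
position: [0.3389, 0.4224, 0.2483]
ee_rot: [0.423, 0.906, 0.0, -0.0]
ft_force: [0.1, -0.1, 0.4]
grip_width: 0.504
grasp_force: 0.0
pos [0.3389 0.4224 0.2483] ya 0.697 rows [-1.133 -0.054  0.12 ] 0.842 F [ 0.1 -0.1  0.4] t 0.62
```

```bash
python3 -m crank '[[-0.52,-0.025,0.0,0.5],[-0.52,-0.025,0.0,0.5],[-0.52,-0.025,0.0,0.5],[-0.52,-0.025,0.0,0.5],[-0.52,-0.025,0.0,0.5]]'; python3 -c "
from h import *
go([.613,.061,.2],Y)"
```

```text
clock: 1.03
position: [0.4659, 0.2574, 0.2485]
ee_rot: [0.643, 0.766, 0.0, -0.0]
ft_force: [1.5, 1.9, 0.3]
grip_width: 0.501
grasp_force: 0.0
pos [0.4659 0.2574 0.2485] ya 0.173 rows [-0.547  0.278  0.121] 0.342 F [1.5 1.9 0.3] t 1.03
```

```bash
python3 -m crank '[[-0.45,0.23,0.0,0.34],[-0.45,0.23,0.0,0.34],[-0.45,0.23,0.0,0.34],[-0.45,0.23,0.0,0.34],[-0.45,0.23,0.0,0.34]]'; python3 -m crank '[[0,0,0,0],[0,0,0,0]]'; python3 - <<'E'
from h import *
go([.613,.061,.2],Y)
t=imaging.camera("top");s=imaging.camera("scene")
a=cv2.resize(t["color"][130:250,250:370,::-1],None,fx=3.3,fy=4*.825,interpolation=cv2.INTER_CUBIC)
b=cv2.resize(s["color"][130:250,265:385,::-1],None,fx=3.3,fy=3.3,interpolation=cv2.INTER_CUBIC)
cv2.imwrite("pics/n1.png",np.hstack([a,b]))
E
```

```text
clock: 1.45
position: [0.5891, 0.0959, 0.2484]
ee_rot: [0.767, 0.642, 0.0, 0.0]
ft_force: [0.9, -0.5, 0.0]
grip_width: 0.504
grasp_force: 0.0
clock: 1.62
position: [0.5887, 0.0962, 0.2479]
ee_rot: [0.768, 0.641, -0.0, 0.0]
ft_force: [-0.7, 1.5, 0.4]
grip_width: 0.499
grasp_force: 0.0
pos [0.5887 0.0962 0.2479] ya -0.18 rows [-0.075  0.075  0.12 ] 0.005 F [-0.7  1.5  0.4] t 1.62
```

View pics/n1.png

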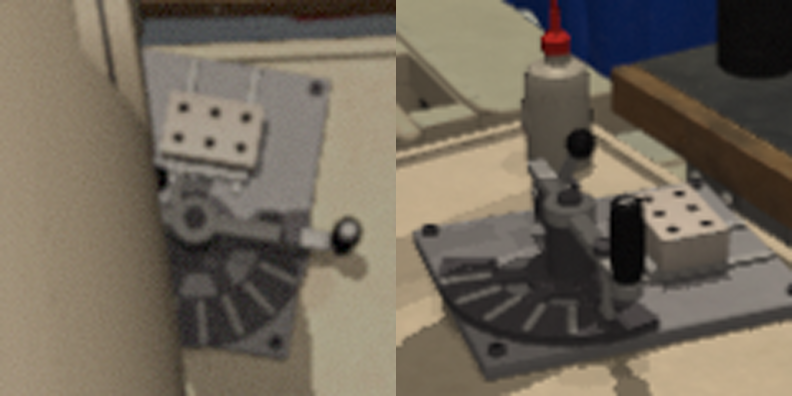

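The arm hides the ball from above. In the scene view, the ball is at about (580,142) in the crop and hasn't moved. I'll use the triangulated position and move over the ball.

```bash
python3 -m crank '[[-0.04,0.035,0.1,0.005],[-0.077,0.073,0.22,0.005],[-0.077,0.073,0.22,0.005],[-0.077,0.073,0.22,0.005],[-0.077,0.073,0.22,0.005]]'; python3 -c "
from h import *
go([.6118,.0614,.102],Y)"
```

```text
clock: 2.13
position: [0.611, 0.0647, 0.1608]
ee_rot: [0.768, 0.641, -0.0, -0.0]
ft_force: [1.0, 0.5, 1.1]
grip_width: 0.5
grasp_force: 0.0
pos [0.611  0.0647 0.1608] ya -0.179 rows [-0.008  0.004  0.147] 0.005 F [1.  0.5 1.1] t 2.13
```

```bash
python3 -m crank '[[-0.008,0.004,0.05,0.005],[-0.008,0.004,0.1,0.005],[-0.008,0.004,0.147,0.005],[-0.008,0.004,0.147,0.005],[-0.008,0.004,0.147,0.005]]'; python3 -m crank '[[0,0,0,0],[0,0,0,0],[0,0,0,0],[0,0,0,0],[0,0,0,0]]' -1 20;python3 -m crank '[[0,0,0,0],[0,0,0,0],[0,0,0,0],[0,0,0,0],[0,0,0,0]]'; python3 -c "
from h import *
go([.623,.123,.128],Y)"
```

```text
clock: 2.55
position: [0.6127, 0.0615, 0.1032]
ee_rot: [0.769, 0.639, 0.001, -0.0]
ft_force: [0.6, 0.2, 1.0]
grip_width: 0.496
grasp_force: 0.0
clock: 2.97
position: [0.6129, 0.0593, 0.1025]
ee_rot: [0.77, 0.638, 0.001, 0.001]
ft_force: [-0.5, -4.0, 4.6]
grip_width: 0.236
grasp_force: 19.6
clock: 3.38
position: [0.6128, 0.0589, 0.102]
ee_rot: [0.77, 0.638, 0.0, 0.001]
ft_force: [-0.7, -3.0, 4.9]
grip_width: 0.24
grasp_force: 19.6
pos [0.6128 0.0589 0.102 ] ya -0.187 rows [ 0.162 -0.005 -0.065] -0.002 F [-0.7 -3.   4.9] t 3.38
```

```bash
python3 -m crank '[[0.014,0,-0.013,0],[0.03,0,-0.024,0],[0.05,0,-0.037,0],[0.069,0,-0.046,0],[0.09,-0.002,-0.053,0]]'; python3 -m crank '[[0.022,0,-0.006,0],[0.045,-0.002,-0.008,0],[0.07,-0.002,-0.01,0],[0.07,-0.002,-0.01,0],[0.07,-0.002,-0.01,0]]'; python3 - <<'E'
from h import *
go([.623,.123,.128],Y)
s=imaging.camera("scene")
cv2.imwrite("pics/n2.png",cv2.resize(s["color"][110:250,265:405,::-1],None,fx=4,fy=4,interpolation=cv2.INTER_CUBIC))
E
```

```text
clock: 3.8
position: [0.6192, 0.0955, 0.1235]
ee_rot: [0.77, 0.638, 0.001, 0.001]
ft_force: [6.2, -3.6, 1.3]
grip_width: 0.233
grasp_force: 19.9
clock: 4.22
position: [0.6247, 0.125, 0.1279]
ee_rot: [0.769, 0.639, 0.002, 0.001]
ft_force: [6.7, -1.5, 2.5]
grip_width: 0.241
grasp_force: 20.4
pos [0.6247 0.125  0.1279] ya -0.184 rows [-0.006 -0.003 -0.   ] 0.001 F [ 6.7 -1.5  2.5] t 4.22
```

View pics/n2.png

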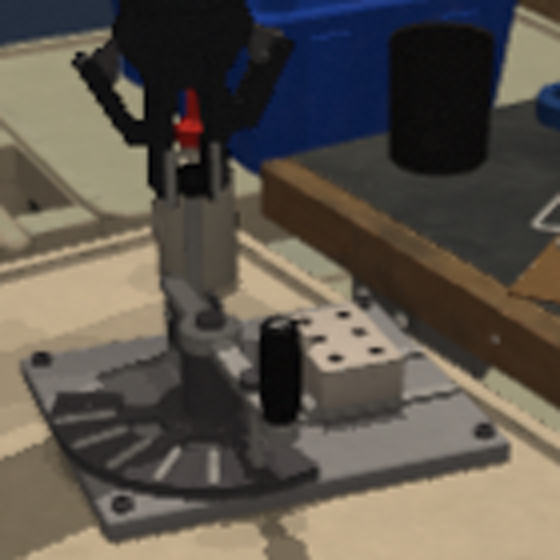

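The ball sits between the fingers at (192,180) in the crop, with its bar upright. I'll let go and lift.

```bash
python3 -m crank '[[0,0,0,0],[0,0,0,0],[0,0,0,0],[0,0,0,0],[0,0,0,0]]' 0.0 20; python3 -m crank '[[0,0,-0.05,0],[0,0,-0.1,0],[0,0,-0.2,0],[0,0,-0.2,0],[0,0,-0.2,0]]'; python3 -c "
from h import *
go([.565,-.080,.2],Y)"
```

```text
clock: 4.68
position: [0.6222, 0.1235, 0.1264]
ee_rot: [0.77, 0.639, -0.0, -0.0]
ft_force: [0.3, 0.7, 0.1]
grip_width: 0.499
grasp_force: 0.0
clock: 5.1
position: [0.6237, 0.1233, 0.2092]
ee_rot: [0.77, 0.638, 0.002, 0.001]
ft_force: [-0.4, -1.0, -1.3]
grip_width: 0.499
grasp_force: 0.0
pos [0.6237 0.1233 0.2092] ya -0.186 rows [-0.527 -0.051  0.021] -0.001 F [-0.4 -1.  -1.3] t 5.1
```

```bash
python3 -m crank '[[-0.527,-0.051,0.0,0],[-0.527,-0.051,0.0,0],[-0.527,-0.051,0.0,0],[-0.527,-0.051,0.0,0],[-0.527,-0.051,0.0,0]]' 0.2; python3 -m crank '[[0,0,0,0],[0,0,0,0]]'; python3 - <<'E'
from h import *
go([.565,-.080,.107],Y)
t=imaging.camera("top");s=imaging.camera("scene")
a=cv2.resize(t["color"][130:250,250:370,::-1],None,fx=3.3,fy=3.3,interpolation=cv2.INTER_CUBIC)
b=cv2.resize(s["color"][130:250,265:385,::-1],None,fx=3.3,fy=3.3,interpolation=cv2.INTER_CUBIC)
cv2.imwrite("pics/n3.png",np.hstack([a,b]))
E
```

```text
clock: 5.52
position: [0.5631, -0.0785, 0.2057]
ee_rot: [0.77, 0.639, -0.0, -0.001]
ft_force: [-0.2, -0.7, 0.6]
grip_width: 0.598
grasp_force: 0.0
clock: 5.68
position: [0.5634, -0.0798, 0.2061]
ee_rot: [0.771, 0.636, -0.0, -0.0]
ft_force: [-0.1, 0.6, -0.6]
grip_width: 0.601
grasp_force: 0.0
pos [ 0.5634 -0.0798  0.2061] ya -0.191 rows [0.    0.004 0.248] -0.006 F [-0.1  0.6 -0.6] t 5.68
```

View pics/n3.png

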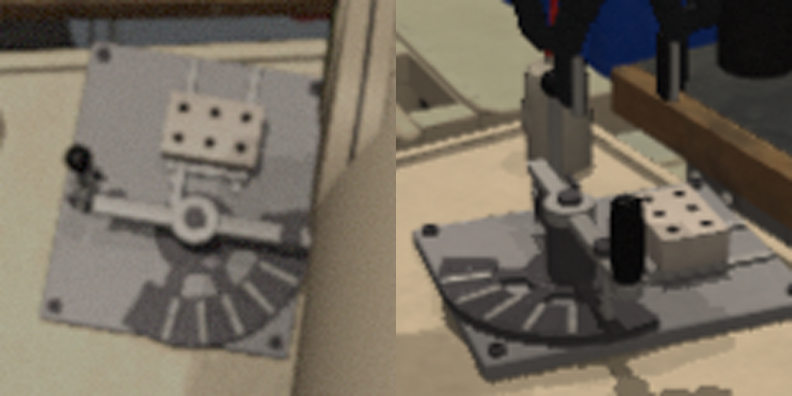

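The catch stands: the ball is at (78,158) in the top crop, and the fingers are above the handle. I'll go down and grip.

```bash
python3 -m crank '[[0,0.004,0.08,0],[0,0.004,0.16,0],[0,0.004,0.22,0],[0,0.004,0.248,0],[0,0.004,0.248,0]]'; python3 -m crank '[[0,0,0,0],[0,0,0,0],[0,0,0,0],[0,0,0,0],[0,0,0,0]]' -1 50;python3 -m crank '[[0,0,0,0],[0,0,0,0],[0,0,0,0],[0,0,0,0],[0,0,0,0]]'; python3 -c "
from h import *
go([.565,-.080,.107],Y)
print(ray(imaging.camera('top'),(273.6,177.9),.126))"
```

```text
clock: 6.2
position: [0.5648, -0.0756, 0.1047]
ee_rot: [0.769, 0.639, -0.002, -0.002]
ft_force: [-0.2, 0.8, 0.4]
grip_width: 0.601
grasp_force: 0.0
clock: 6.62
position: [0.5672, -0.0771, 0.1092]
ee_rot: [0.77, 0.639, 0.001, 0.001]
ft_force: [-0.7, 0.2, 6.4]
grip_width: 0.249
grasp_force: 49.1
clock: 7.03
position: [0.5672, -0.0771, 0.1092]
ee_rot: [0.77, 0.639, 0.001, 0.001]
ft_force: [-0.8, 1.8, 7.7]
grip_width: 0.254
grasp_force: 49.1
pos [ 0.5672 -0.0771  0.1092] ya -0.186 rows [-0.008 -0.004  0.005] -0.001 F [-0.8  1.8  7.7] t 7.03
[0.62249927 0.11704878 0.126     ]
```

```bash
cat >>h.py <<'E'
def ang():
    o=readout.get_obs(); d=o["position"][:2]-HUB; a=np.arctan2(d[1],d[0]); a-=2*np.pi*(a>0)
    u=np.array([-np.sin(a),np.cos(a)])
    print("phi",round(Y-np.pi/2-a,3),"r",round(np.hypot(*d),4),"Ft",round(float(u@o["ft_force"][:2]),2),"grip",round(o["grasp_force"],1))
E
python3 -m crank '[[0.0014,-0.0287,0,0],[0.006,-0.057,0,0],[0.0128,-0.085,0,0],[0.0128,-0.085,0,0]]'; python3 -c "
from h import *
ang()"; python3 -m crank '[[0.0045,-0.014,0,0],[0.01,-0.027,0,0],[0.016,-0.04,0,0],[0.022,-0.053,0,0],[0.022,-0.053,0,0]]'; python3 -c "
from h import *
ang()"
```

```text
clock: 7.42
position: [0.5347, -0.0657, 0.1093]
ee_rot: [0.77, 0.639, 0.002, 0.001]
ft_force: [4.2, -1.8, 3.1]
grip_width: 0.246
grasp_force: 49.6
phi 0.294 r 0.1113 Ft 4.52 grip 49.6
clock: 7.83
position: [0.516, -0.0536, 0.1092]
ee_rot: [0.77, 0.638, 0.002, 0.001]
ft_force: [4.3, -2.6, 5.7]
grip_width: 0.243
grasp_force: 49.9
phi 0.495 r 0.1113 Ft 4.91 grip 49.9
```

```bash
python3 -m crank '[[0.008,-0.012,0,0],[0.015,-0.024,0,0],[0.02,-0.031,0,0],[0.025,-0.038,0,0]]'; python3 -c "
from h import *
ang()"; python3 -m crank '[[0.0075,-0.009,0,0],[0.015,-0.018,0,0],[0.024,-0.027,0,0],[0.033,-0.036,0,0],[0.033,-0.036,0,0]]'; python3 -c "
from h import *
ang()"
```

```text
clock: 8.17
position: [0.5036, -0.0419, 0.1092]
ee_rot: [0.77, 0.638, 0.002, 0.002]
ft_force: [5.0, -4.8, 5.7]
grip_width: 0.25
grasp_force: 49.8
phi 0.648 r 0.1114 Ft 6.86 grip 49.8
clock: 8.58
position: [0.4911, -0.0257, 0.1091]
ee_rot: [0.77, 0.638, 0.001, 0.001]
ft_force: [2.9, -4.0, 8.0]
grip_width: 0.248
grasp_force: 50.1
phi 0.832 r 0.1116 Ft 4.92 grip 50.1
```

```bash
python3 -m crank '[[0.01,-0.008,0,0],[0.02,-0.0165,0,0],[0.029,-0.023,0,0],[0.0385,-0.0295,0,0]]'; python3 -c "
from h import *
ang()"; python3 -m crank '[[0.01,-0.006,0,0],[0.02,-0.012,0,0],[0.031,-0.0175,0,0],[0.043,-0.023,0,0],[0.043,-0.023,0,0]]'; python3 -m crank '[[0,0,0,0],[0,0,0,0],[0,0,0,0]]'; python3 - <<'E'
from h import *
ang()
t=imaging.camera("top");s=imaging.camera("scene")
a=cv2.resize(t["color"][130:250,250:370,::-1],None,fx=3.3,fy=3.3,interpolation=cv2.INTER_CUBIC)
b=cv2.resize(s["color"][130:250,265:385,::-1],None,fx=3.3,fy=3.3,interpolation=cv2.INTER_CUBIC)
cv2.imwrite("pics/n4.png",np.hstack([a,b]))
E
```

```text
clock: 8.92
position: [0.4826, -0.0097, 0.1091]
ee_rot: [0.77, 0.638, 0.001, 0.002]
ft_force: [1.6, -7.7, 8.2]
grip_width: 0.246
grasp_force: 50.2
phi 0.994 r 0.1118 Ft 7.73 grip 50.2
clock: 9.33
position: [0.4761, 0.0102, 0.109]
ee_rot: [0.77, 0.638, 0.001, 0.001]
ft_force: [-1.1, -7.1, 12.5]
grip_width: 0.25
grasp_force: 50.5
clock: 9.58
position: [0.4763, 0.0093, 0.109]
ee_rot: [0.77, 0.638, 0.001, 0.001]
ft_force: [-1.1, -7.0, 12.2]
grip_width: 0.249
grasp_force: 50.5
phi 1.173 r 0.1122 Ft 6.62 grip 50.5
```

View pics/n4.png

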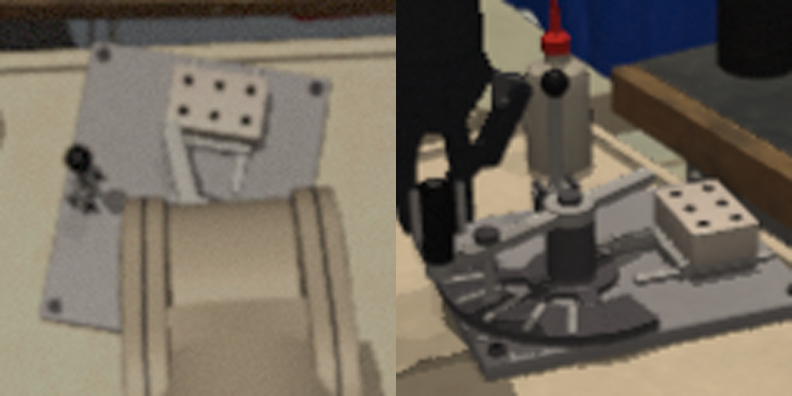

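The ball is still upright, at (78,158) in the top crop. The fingers hold the handle at (437,220) in the scene crop, and the click knob is at (488,237). I'll check the angle independently from the scene view.

```bash
python3 - <<'E'
from h import *
s=imaging.camera("scene"); S=lambda x,y:((x-396)/3.3+265,y/3.3+130)
h=ray(s,S(568,195),.08)
for n,p,z in(("handle",(435,182),.128),("handle mid",(436,221),.1005),("knob",(488,235),.08),("tail",(645,175),.072)):
    q=ray(s,S(*p),z); 
    for H in(h[:2],HUB):
        d=(q[:2]-H)*(1 if n!="tail" else -1); a=np.arctan2(d[1],d[0]); a-=2*np.pi*(a>0)
        print(n,round(a,3),"past ridge1",round(-2.075-a,3),"r",round(np.hypot(*d),3))
ang()
E
```

```text
handle -2.925 past ridge1 0.85 r 0.111
handle -2.915 past ridge1 0.84 r 0.11
handle mid -2.928 past ridge1 0.853 r 0.112
handle mid -2.918 past ridge1 0.843 r 0.111
knob -2.832 past ridge1 0.757 r 0.077
knob -2.817 past ridge1 0.742 r 0.076
tail -2.962 past ridge1 0.887 r 0.071
tail -2.977 past ridge1 0.902 r 0.072
phi 1.173 r 0.1122 Ft 6.11 grip 50.5
```

The estimates put the lever near the middle of the gap, about 0.85 rad past the first ridge, and it is still. I'm handing in.

```bash
python3 -c "
from workcell import manip
print(manip.hand_in())"
```

```text
the job is handed in; nothing more can be done
None
```

I stood the catch upright and pulled the lever three clicks round, and handed in with the gripper still holding the handle, about 0.85 rad past the first ridge (mid-gap between the third and fourth); no verdict came back.

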